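# Tuck the serving board under the press arm

### The job

Put the light wooden serving board, which lies loose on the worktop, back into the board press with the other two so that it dries flat: tuck it in on top of the pile, under the weighted arm, and push it fully home against the stop at the back, lying flat with its edges in line with the pile. The arm must end up resting on it; leave the two darker boards in place in the press, and do not disturb the salt shaker, the spice jar, the mug or the coaster.

Things in the scene. Friction and masses are not known exactly. Their poses are not given: they have to be found in the camera images.
- board_center (a point): Centre (half-way up) of the loose light-coloured wooden serving board, a plain slab 130 mm long (its x axis) x 60 mm wide (y) x 12 mm thick (z), 0.07 kg, edges rounded 3 mm, the same at both ends. It lies flat on the worktop.
- press: Board press, fixed to the worktop. Origin: on the worktop under the pile's middle. x points from the open mouth into the slot, to the stop; z up. Dark wooden base, x -70 to +90 mm, 100 mm wide, top at z 10 mm; on it lie two boards, x -65 to +65 mm, top at z 34 mm. Stop face at x +65 mm. White cheeks, up to z 54 mm, leave a slot 67 mm wide from x -48 mm inwards.
- mouth (a point): Middle of the press's mouth, at the level of the pile's top (34 mm), at x -66 mm in the press's frame. From x -48 mm out to here the cheeks flare to 45 mm either side. Fingers that hold a board by its sides cannot pass the flares, so the last 3 to 4 cm must be pushed on the board's end.
- press_arm (a joint): Weighted arm of slick polished steel, 40 mm wide, 0.36 kg, presses with 2 to 3 N; free hinge, falls back by itself. Hinge across the press at its x +80, z 62 mm; reaches towards the mouth. Radians, growing as its free end rises: 0 = its bar (x +5 mm) rests on two boards, about 0.16 = on three, end of travel 0.6. At 0 its highest point, the round weight, is at z about 73 mm.
- lip (a point): Middle of the underside of the arm's upturned front lip (40 mm wide). At the start: x -40 mm in the press's frame, 18 mm above the pile. From here the lip slopes down to the bar, 45 mm farther in, which touches the pile. A board slid in on the pile lifts the arm by itself (some 5 to 12 N); the pile reaches 25 mm out in front of the lip.
- stop (a point): Centre of the stop's face in the press, 40 mm above the worktop (half-way up a third board on the pile); a board's end must come up against it.
- pile_low_center (a point): Centre of the lower of the two darker wooden boards lying in the press, same size as the loose one; loose.
- pile_top_center (a point): Centre of the upper of the two darker wooden boards lying in the press, under the arm; same size; loose. Its top is 6 mm above this point.
- salt: Bystander: salt shaker, 44 mm across, 90 mm tall; origin under its centre.
- spice: Bystander: spice jar with a black lid, 44 mm across, 107 mm tall; origin under its centre.
- mug: Bystander: cream mug with a blue band and a handle, 82 x 115 mm, 92 mm tall; origin under its centre.
- coaster: Bystander: round wooden coaster, 96 mm across, 10 mm thick; origin under its centre.
Mind the look-alikes: they are no part of the job. There is more than one size of the part that bears board_center; the job needs the larger.

How it is judged:
By the outcome, as a careful person would: the job done as asked, in the order asked, and still so for the second after the job is handed in, with the robot touching nothing.
It also fails if it takes over 58 s, if anything falls off the work surface, if the arm or the gripper's body presses on something with over 40 N, if the wrist force passes 120 N, or if a joint passes its speed limit or range.

### The arm

A 6-joint arm with a two-finger parallel gripper is mounted at the origin on a cart in front of the work surface, level with it; the furniture and walls round the work are solid. World frame = base frame: x ahead of the robot, y to its left, z up, the work surface at z = 0. Lengths are in m, angles in rad, forces in N, time in s.
With the tool pointing down it reaches from about 0.275 to 0.75 m from the base axis. Payload 10.2 kg.
Tool frame: the origin (TCP) lies on the mounting face of the last link; the fingertips stand 173 mm ahead of it and the grasp point (between the pads) lies 155 mm ahead of it; z points along the fingers, y is the direction in which the jaws open and shut (so a half turn about z gives the same grasp; the last joint's range is limited). The gripper opens to 85 mm and grips with 20 to 120 N. Pads are 22 mm wide; open, the fingers measure 114 mm over their backs; the gripper's body (76 mm by 85 mm) begins 54 mm behind the grasp point. The pads swing forward as they close: fully open they stand 13 mm farther back than shut.
Start: joints at [-1.337, 0.313, 1.498, -0, 1.331, -0.223], TCP at [0.232, -0.471, 0.405] pointing down, gripper open.
Joint ranges: [-2.94, 2.94], [-0.97, 2.17], [0.19, 2.56], [-1.23, 4.37], [0.02, 3.11], [-2.88, 2.88]. Speed limits (rad/s): [2.39, 2.39, 3.01, 3.14, 3.14, 3.14].

### API

Orientations are given as a unit quaternion [w, x, y, z].
In Python, from rig import env gives the robot as it stands.
- The arm moves only by the tool arm_command, never from a script. Its argument "plan" is a list that holds one entry, the list of rows, each a list of 7 numbers: the shift along the tool's x, y, z in mm, then the turn, a rotation vector about the tool's x, y, z in rad, then the gripper command: -1 is shut, 1 is fully open, values between are in proportion. In form: [[[dx, dy, dz, wx, wy, wz, gripper], ...]]. A call has 1 to 8 rows; each row shifts and turns the commanded pose from where the row before left it, along the tool's axes as they then stand; what a row does not reach is not made up. A row lasts 1/10 s, in which the tool goes at most 50 mm and 8.59 degrees, less where a joint would pass 70% of its speed; a pose out of reach is approached as far as the arm can. A call with a gripper value outside its range is refused whole. The fingers move at their own pace and stop on an object; the grip force is fixed at half the most. Time passes only in rows, so rows that do not move let the fingers close. It gives the time, the measured TCP pose, the force and the opening at its end, in the units of the state.
- env.get_state(): the state, without advancing time (a new reading comes with each control period).
- env.camera(name): name is "side" or "top" or "wrist"; returns (picture, depth): 400x640x3 uint8, red, green, blue; 400x640 float32, m along the optical axis (not along the pixel's ray), 0 where there is no reading.
- env.camera_params(name): a dict with "fx", "fy", "cx", "cy" (pixels), "pose" (4x4, takes a point from camera to world coordinates); the wrist camera has in their place "tool_from_camera" (4x4, takes a point from camera to tool coordinates, whose origin is the TCP and whose axes are the flange's). Camera axes: x right, y down, z forward; pixel columns grow to the right and rows downward; lengths in m; the calibration is good to about 2 mm. The wrist camera is an equidistant fisheye: a pixel r from the principal point sees the ray r / f radians off the axis. A picture is of the moment at which its call begins: read the wrist's pose just before it. camera_params takes no time and is no camera call.
- env.hand_in(): hands the job in, once; it reports no verdict.
The state is a dict: "time_s": time; "q": joint angles; "dq": joint speeds; "tau": joint torques, N m; "eef_pos": TCP position; "orientation": TCP orientation; "wrist_force": force on the tool from outside, world axes, zero at the start; "torque": the same for the moment, N m; "gripper_width": finger opening in m.
Only numpy, scipy, OpenCV 4.12 (cv2) and the standard library are available. Lean on these libraries where they do the work, as an engineer would, in place of code of your own. Each camera call takes 0.05 s, during which the arm holds its last target. There are 200 camera calls.

## Working session

There is one attempt and no reset: what is moved stays moved. The work goes in short steps, Python scripts to look and compute and a tool call to move; the robot and the scene stay as the last step left them, time stands still between calls to the robot, and variables do not carry over. Pictures are saved under pics/ and viewed, about 8 in all and at most 12, crops included, and the job is handed in when it is done.

Besides the shell and the picture viewer there is one more tool, called as name([rows], argument=value, ...), one row to a line, values as JSON. arm_command: Moves the arm, as the interface text tells. Its arguments: {"type":"object","properties":{"plan":{"type":"array","items":{"type":"array","items":{"type":"array","items":{"type":"number"}}}}},"required":["plan"]}

```bash
ls; mkdir -p pics
python3 - <<'E'
from rig import env
import cv2,numpy as np
s=env.get_state();print(s)
for n in("top","side"):
    p,d=env.camera(n);cv2.imwrite(f"pics/{n}0.png",p[:,:,::-1]);np.savez(f"pics/{n}0.npz",p=p,d=d)
    print(n,env.camera_params(n))
print(env.camera_params("wrist"))
E
```

```text
pics
{'time_s': 0.0, 'q': array([-1.33740678e+00,  3.13456394e-01,  1.49844818e+00, -1.16575389e-05,
        1.33098698e+00, -2.23376301e-01]), 'dq': array([-0.00082108, -0.00036406,  0.00062855,  0.00166548,  0.00123744,
       -0.00074293]), 'tau': array([ 1.16278465e-03, -4.12264359e+01, -2.59747678e+01, -1.13654767e-04,
        4.01874713e-03,  1.33593650e-05]), 'eef_pos': array([ 0.23154041, -0.47114096,  0.40412748]), 'orientation': array([-6.49411191e-04,  9.74033259e-01,  2.26404037e-01, -8.91252366e-06]), 'wrist_force': array([0.50232948, 0.28649798, 1.1571525 ]), 'torque': array([0.03134335, 0.00420526, 0.02979979]), 'gripper_width': 0.08552063547762427}
top {'fx': 399.322782290654, 'fy': 399.322782290654, 'cx': 319.59108705723236, 'cy': 208.05023147377852, 'pose': array([[ 0.0165516 , -0.99727409,  0.07190572,  0.44434586],
       [-0.99974597, -0.01540648,  0.01645083,  0.02089005],
       [-0.01529817, -0.07215974, -0.99727576,  1.23522603],
       [ 0.        ,  0.        ,  0.        ,  1.        ]])}
side {'fx': 510.5847628014968, 'fy': 510.5847628014968, 'cx': 322.15098183664196, 'cy': 198.32769810956535, 'pose': array([[-0.98648326, -0.10480339,  0.12596442,  0.35949166],
       [-0.16317029,  0.55771075, -0.81383916,  1.16650814],
       [ 0.0150414 , -0.82339235, -0.56727311,  0.84677878],
       [ 0.        ,  0.        ,  0.        ,  1.        ]])}
{'fx': 309.70691628693146, 'fy': 309.70691628693146, 'cx': 317.954411553389, 'cy': 199.66967601488633, 'tool_from_camera': array([[-1.71569552e-03, -9.56783826e-01, -2.90795061e-01,
         7.35906534e-02],
       [ 9.99998483e-01, -1.72945223e-03, -2.09704394e-04,
        -6.92930965e-04],
       [-3.02274393e-04, -2.90794979e-01,  9.56785341e-01,
         3.03375164e-02],
       [ 0.00000000e+00,  0.00000000e+00,  0.00000000e+00,
         1.00000000e+00]])}
```

View pics/top0.png

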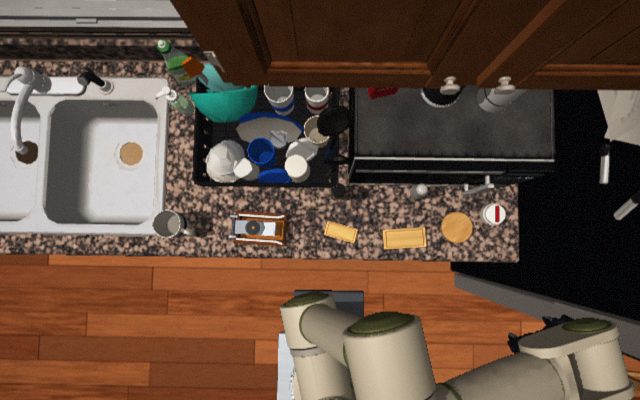

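View pics/side0.png

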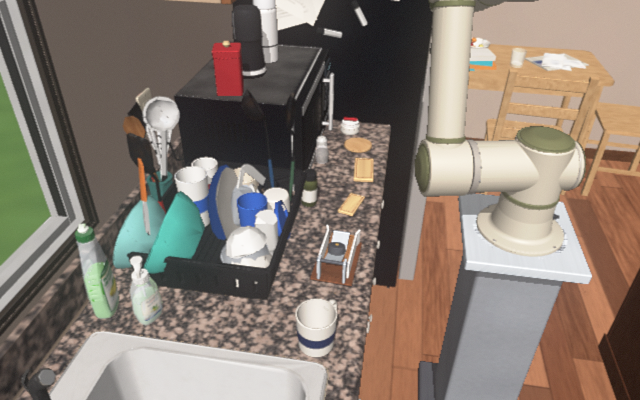

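The top view shows these candidates for the light board: a small slab at (341,232), a larger slab at (404,238) and the round coaster at (457,227). By the description it is the larger one at (404,238). The press is at (258,229), the mug at (169,224), the salt shaker near (419,191) and the spice jar near (338,191).

```bash
cat > h.py <<'E'
import numpy as np,cv2
from scipy.spatial.transform import Rotation as R
from rig import env
def ray(n,u,v,z):
    c=env.camera_params(n);P=c["pose"]
    d=P[:3,:3]@np.array([(u-c["cx"])/c["fx"],(v-c["cy"])/c["fy"],1]);o=P[:3,3]
    return o+d*(z-o[2])/d[2]
def tool():
    s=env.get_state();q=s["orientation"]
    return R.from_quat([q[1],q[2],q[3],q[0]]),s["eef_pos"],s
def wray(u,v,z,T=None):
    r,p=T or tool()[:2];c=env.camera_params("wrist");M=c["tool_from_camera"]
    x,y=u-c["cx"],v-c["cy"];rr=np.hypot(x,y);a=rr/c["fx"]
    d=np.array([np.sin(a)*x/rr,np.sin(a)*y/rr,np.cos(a)])
    d=r.apply(M[:3,:3]@d);o=p+r.apply(M[:3,3])
    return o+d*(z-o[2])/d[2]
def wproj(X,T=None):
    r,p=T or tool()[:2];c=env.camera_params("wrist");M=c["tool_from_camera"]
    x=M[:3,:3].T@(r.inv().apply(np.array(X)-p)-M[:3,3]);h=np.hypot(x[0],x[1]);a=np.arctan2(h,x[2])
    return c["cx"]+c["fx"]*a*x[0]/h,c["cy"]+c["fx"]*a*x[1]/h
E
python3 - <<'E'
from h import *
p=np.load("pics/top0.npz")["p"];
hsv=cv2.cvtColor(p,cv2.COLOR_RGB2HSV)
m=cv2.inRange(hsv,(12,90,150),(28,255,255));m[:215]=0;m[260:]=0
for c in cv2.findContours(m,0,2)[0]:
    if cv2.contourArea(c)<60: continue
    r=cv2.minAreaRect(c);b=cv2.boxPoints(r);w=np.array([ray("top",*q,.012) for q in b])
    print(r,ray("top",*r[0],.012).round(3),[np.linalg.norm(w[i]-w[i-1]).round(3) for i in (1,2)],w.round(3).tolist())
a=cv2.resize(p[205:260,140:300][:,:,::-1],None,fx=5,fy=5,interpolation=2)
b=cv2.resize(p[180:260,320:520][:,:,::-1],None,fx=4,fy=4,interpolation=2)
cv2.imwrite("pics/c1.png",np.vstack([a[:275],b]) )
E
```

```text
((264.6037292480469, 236.3467254638672), (9.767353057861328, 36.483123779296875), 82.09283447265625) [0.443 0.208 0.012] [np.float64(0.112), np.float64(0.03)] [[0.449, 0.266, 0.012], [0.466, 0.155, 0.012], [0.437, 0.15, 0.012], [0.42, 0.261, 0.012]]
((404.2391662597656, 237.76185607910156), (20.25181770324707, 42.910240173339844), 87.39744567871094) [ 0.446 -0.218  0.012] [np.float64(0.131), np.float64(0.061)] [[0.473, -0.152, 0.012], [0.481, -0.282, 0.012], [0.419, -0.285, 0.012], [0.411, -0.155, 0.012]]
((340.23583984375, 231.42453002929688), (32.279727935791016, 15.247020721435547), 15.945395469665527) [ 0.462 -0.023  0.012] [np.float64(0.047), np.float64(0.099)] [[0.452, 0.03, 0.012], [0.497, 0.018, 0.012], [0.472, -0.077, 0.012], [0.427, -0.065, 0.012]]
((456.5, 229.0), (28.0, 31.0), 90.0) [ 0.475 -0.377  0.012] [np.float64(0.094), np.float64(0.085)] [[0.517, -0.33, 0.012], [0.518, -0.424, 0.012], [0.433, -0.423, 0.012], [0.432, -0.33, 0.012]]
```

View pics/c1.png

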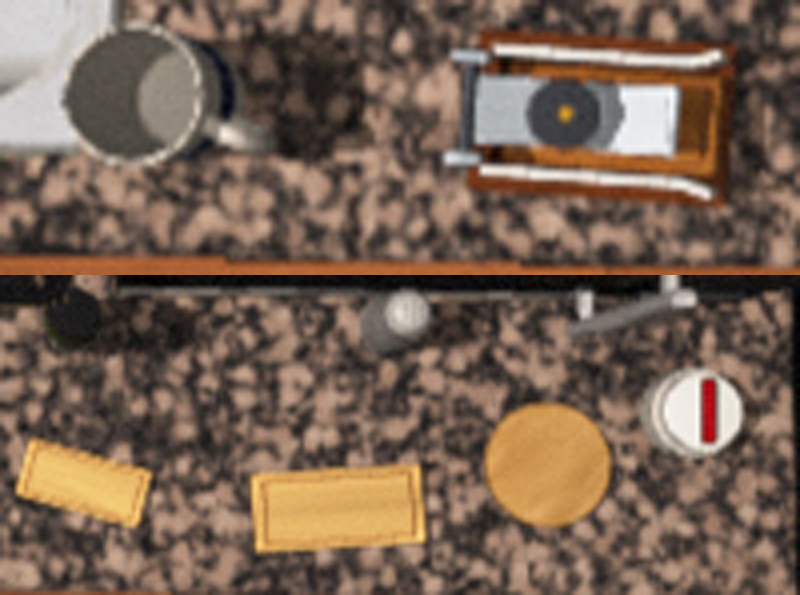

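The crop confirms it: the larger rectangle measures 131 x 61 mm and is centred at (0.446,-0.218). The press mouth faces -y (right in the image). First I'll turn the tool to align with the board.

arm_command([
  [[0, 0, 0, 0, 0, -0.147, 1], [0, 0, 0, 0, 0, -0.147, 1], [0, 0, 0, 0, 0, -0.147, 1], [0, 0, 0, 0, 0, -0.147, 1], [0, 0, 0, 0, 0, -0.147, 1], [0, 0, 0, 0, 0, -0.147, 1], [0, 0, 0, 0, 0, -0.147, 1], [0, 0, 0, 0, 0, -0.147, 1]],
])

```text
time_s: 0.9
eef_pos: [0.2315, -0.4712, 0.4043]
orientation: [-0.0, 0.683, 0.731, 0.0]
wrist_force: [0.0, 0.6, 0.2]
gripper_width: 0.0853
```

```bash
cat >> h.py <<'E'
def go(x,y,z,yaw):
    r,p,s=tool();d=r.inv().apply(np.array([x,y,z])-p)*1000
    t=R.from_euler("z",yaw,degrees=True)*R.from_euler("x",180,degrees=True)
    print("t",s["time_s"],"p",p.round(4),"yaw",np.degrees(np.arctan2(*r.apply([1,0,0])[[1,0]])).round(2),"F",s["wrist_force"].round(1),"w",round(s["gripper_width"],4))
    print("shift",d.round(1),"rot",(r.inv()*t).as_rotvec().round(4))
E
python3 -c "
from h import *
go(.449,-.267,.30,93.5)
b=[(485,30),(735,45),(725,205),(470,185)]
w=[ray('top',140+u/5,205+v/5,.01) for u,v in b];print(np.round(w,3))"
```

```text
t 0.9 p [ 0.2315 -0.4712  0.4043] yaw 93.9 F [0.  0.6 0.2] w 0.0853
shift [188.8 230.9 104.5] rot [-0.0002 -0.0008  0.0069]
[[0.52  0.296 0.01 ]
 [0.513 0.141 0.01 ]
 [0.415 0.145 0.01 ]
 [0.424 0.302 0.01 ]]
```

arm_command([
  [[27, 33, 15, 0, 0, 0.007, 1], [27, 33, 15, 0, 0, 0, 1], [27, 33, 15, 0, 0, 0, 1], [27, 33, 15, 0, 0, 0, 1], [27, 33, 15, 0, 0, 0, 1], [27, 33, 15, 0, 0, 0, 1], [27, 33, 15, 0, 0, 0, 1], [0, 0, 0, 0, 0, 0, 1]],
])

```text
time_s: 1.7
eef_pos: [0.4537, -0.2662, 0.2975]
orientation: [-0.002, 0.686, 0.728, 0.0]
wrist_force: [-0.4, -0.3, -0.4]
gripper_width: 0.0856
```

```bash
python3 -c "
from h import *
go(.449,-.267,.30,93.5)
T=tool()[:2]
p,d=env.camera('wrist');cv2.imwrite('pics/w1.png',p[:,:,::-1])
hsv=cv2.cvtColor(p,cv2.COLOR_RGB2HSV);m=cv2.inRange(hsv,(12,90,150),(28,255,255))
for c in cv2.findContours(m,0,2)[0]:
    if cv2.contourArea(c)<800: continue
    r=cv2.minAreaRect(c);print(cv2.contourArea(c),r)
    W=np.array([wray(*q[0],.012,T)[:2] for q in c])
    rr=cv2.minAreaRect((W*1000).astype(np.float32));print(rr, cv2.boxPoints(rr).round(1).tolist())
"
```

```text
t 1.7 p [ 0.4537 -0.2662  0.2975] yaw 93.43 F [-0.4 -0.3 -0.4] w 0.0856
shift [-0.5 -4.7 -2.5] rot [-0.0022 -0.0035 -0.0013]
5521.0 ((337.0, 301.0), (76.0, 92.0), 90.0)
((478.2299499511719, -376.5342102050781), (93.5019302368164, 95.72152709960938), 2.8105552196502686) [[429.20001220703125, -331.0], [433.8999938964844, -426.6000061035156], [527.2999877929688, -422.0], [522.5999755859375, -326.3999938964844]]
913.5 ((21.47411346435547, 266.135498046875), (132.39852905273438, 13.622368812561035), 74.24882507324219)
((21.542648315429688, -403.1379699707031), (213.13792419433594, 39.061641693115234), 88.63751983642578) [[-0.5, -509.20001220703125], [38.5, -510.1000061035156], [43.599998474121094, -297.1000061035156], [4.599999904632568, -296.1000061035156]]
1053.0 ((37.25655746459961, 264.7599792480469), (144.09689331054688, 16.898387908935547), 75.12431335449219)
((67.13677978515625, -395.57025146484375), (226.58961486816406, 39.43413543701172), 88.08484649658203) [[43.599998474121094, -508.1000061035156], [83.0999984741211, -509.5], [90.5999984741211, -283.0], [51.20000076293945, -281.
[... 735 characters left out ...]
.6000061035156, -186.89999389648438]]
1134.0 ((99.60550689697266, 118.48164367675781), (69.45296478271484, 18.93070411682129), 88.26429748535156)
((233.94534301757812, -197.69451904296875), (69.84761047363281, 26.309877395629883), 89.46508026123047) [[220.5, -232.5], [246.8000030517578, -232.6999969482422], [247.39999389648438, -162.89999389648438], [221.10000610351562, -162.60000610351562]]
1289.5 ((312.0, 141.0), (152.0, 68.0), 90.0)
((443.29217529296875, -219.94004821777344), (59.51540756225586, 129.04246520996094), 4.164572238922119) [[408.8999938964844, -157.8000030517578], [418.29998779296875, -286.5], [477.70001220703125, -282.1000061035156], [468.29998779296875, -153.39999389648438]]
```

View pics/w1.png

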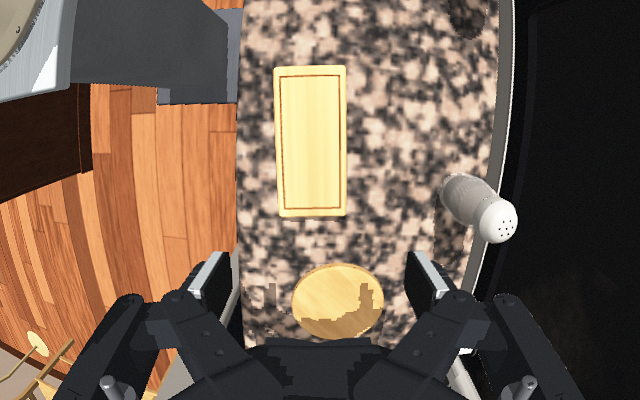

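The wrist view shows the large board at (310,140), fully in view, with the coaster at (337,301) and the salt shaker at (490,220). Both views agree on the board within 3 mm and 1°. I'll go down now.

```bash
python3 -c "
from h import *
go(.4474,-.2684,.172,94)"
```

```text
t 1.75 p [ 0.4526 -0.2678  0.2985] yaw 93.36 F [-0.  -0.2  1.4] w 0.0853
shift [ -0.5  -5.1 126.5] rot [-0.0017 -0.0019 -0.0112]
```

arm_command([
  [[0, -5, 25, -0.002, -0.002, -0.011, 1], [0, 0, 30, 0, 0, 0, 1], [0, 0, 30, 0, 0, 0, 1], [0, 0, 25, 0, 0, 0, 1], [0, 0, 10, 0, 0, 0, 1], [0, 0, 5, 0, 0, 0, 1], [0, 0, 0, 0, 0, 0, 1], [0, 0, 0, 0, 0, 0, 1]],
])

```text
time_s: 2.55
eef_pos: [0.447, -0.2704, 0.1758]
orientation: [0.002, 0.683, 0.73, 0.0]
wrist_force: [0.9, -0.7, -0.2]
gripper_width: 0.0853
```

```bash
python3 -c "
from h import *
go(.4474,-.2684,.171,94)"
```

```text
t 2.55 p [ 0.447  -0.2704  0.1758] yaw 93.77 F [ 0.9 -0.7 -0.2] w 0.0853
shift [2.  0.5 4.8] rot [ 0.0033  0.0034 -0.004 ]
```

arm_command([
  [[2, 0, 5, 0.003, 0.003, -0.004, 1], [0, 0, 0, 0, 0, 0, 1], [0, 0, 0, 0, 0, 0, -1], [0, 0, 0, 0, 0, 0, -1], [0, 0, 0, 0, 0, 0, -1], [0, 0, 0, 0, 0, 0, -1], [0, 0, 0, 0, 0, 0, -1], [0, 0, 0, 0, 0, 0, -1]],
])

```text
time_s: 3.35
eef_pos: [0.4469, -0.2681, 0.1703]
orientation: [-0.0, 0.682, 0.731, -0.0]
wrist_force: [-0.6, 0.6, 5.5]
gripper_width: 0.0583
```

```bash
python3 -c "
from h import *
go(.4474,-.2684,.171,94)"
```

```text
t 3.35 p [ 0.4469 -0.2681  0.1703] yaw 94.01 F [-0.6  0.6  5.5] w 0.0583
shift [-0.3  0.5 -0.7] rot [-0.0003 -0.0003  0.0002]
```

arm_command([
  [[0, 0, -10, 0, 0, 0, -1], [0, 0, -25, 0, 0, 0, -1], [0, 0, -35, 0, 0, 0, -1], [5, 0, -35, 0, 0, 0.03, -1], [20, 0, -20, 0, 0, 0.03, -1], [30, 0, 0, 0, 0, 0.03, -1], [35, 0, 0, 0, 0, 0.03, -1], [35, 0, 0, 0, 0, 0, -1]],
])

```text
time_s: 4.15
eef_pos: [0.4475, -0.142, 0.2955]
orientation: [-0.0, 0.725, 0.689, 0.0]
wrist_force: [0.0, -0.3, -1.0]
gripper_width: 0.0582
```

```bash
python3 -c "
from h import *
go(.4675,0,.30,87)"
```

```text
t 4.15 p [ 0.4475 -0.142   0.2955] yaw 87.05 F [ 0.  -0.3 -1. ] w 0.0582
shift [142.9  12.7  -4.4] rot [-0.0005 -0.0005  0.0008]
```

arm_command([
  [[28, 3, -2, 0, 0, 0, -1], [32, 3, -2, 0, 0, 0, -1], [32, 3, 0, 0, 0, 0, -1], [28, 3, 0, 0, 0, 0, -1], [15, 1, 0, 0, 0, 0, -1], [5, 0, 0, 0, 0, 0, -1], [0, 0, 0, 0, 0, 0, -1], [0, 0, 0, 0, 0, 0, -1]],
])

```text
time_s: 4.95
eef_pos: [0.4678, -0.0047, 0.2991]
orientation: [-0.001, 0.725, 0.689, -0.0]
wrist_force: [-0.4, -0.0, 0.3]
gripper_width: 0.0582
```

```bash
python3 -c "
from h import *
go(.4675,0,.30,87)
T=tool()
p,d=env.camera('wrist');cv2.imwrite('pics/w2.png',p[:,:,::-1]);np.savez('pics/w2.npz',p=p,d=d,pos=T[1],q=T[0].as_quat())
"
```

```text
t 4.95 p [ 0.4678 -0.0047  0.2991] yaw 87.1 F [-0.4 -0.   0.3] w 0.0582
shift [ 4.7 -0.5 -0.9] rot [-0.001  -0.0007  0.0018]
```

View pics/w2.png

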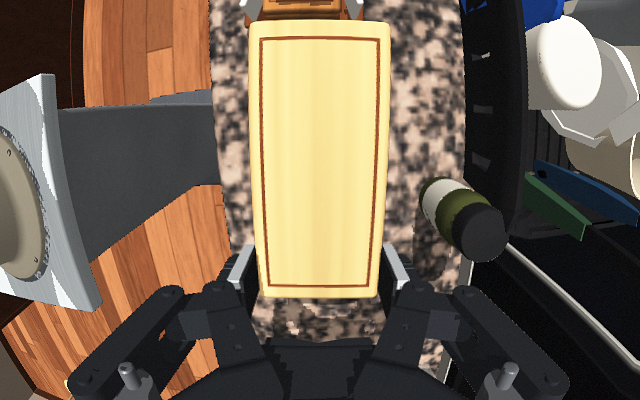

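The wrist view shows the board held square, at columns 250-390. The press mouth is only just visible at the top, columns 250-365, so the board hides it. I'll step sideways so the press shows beside the board.

arm_command([
  [[15, -20, -3, 0, 0, 0, -1], [30, -30, -5, 0, 0, 0, -1], [30, -30, -5, 0, 0, 0, -1], [30, -30, -5, 0, 0, 0, -1], [30, -20, -2, 0, 0, 0, -1], [20, -5, 0, 0, 0, 0, -1], [0, 0, 0, 0, 0, 0, -1], [0, 0, 0, 0, 0, 0, -1]],
])

```text
time_s: 5.8
eef_pos: [0.341, 0.1571, 0.3193]
orientation: [-0.001, 0.725, 0.689, -0.0]
wrist_force: [-0.0, -0.5, -0.5]
gripper_width: 0.0583
```

```bash
python3 -c "
from h import *
go(.4675,0,.30,87)
T=tool()
p,d=env.camera('wrist');cv2.imwrite('pics/w3.png',p[:,:,::-1]);np.savez('pics/w3.npz',p=p,d=d,pos=T[1],q=T[0].as_quat())
"
```

```text
t 5.8 p [0.341  0.1571 0.3193] yaw 87.14 F [-0.  -0.5 -0.5] w 0.0583
shift [-150.6  134.2   19. ] rot [-0.0009 -0.0007  0.0025]
```

View pics/w3.png

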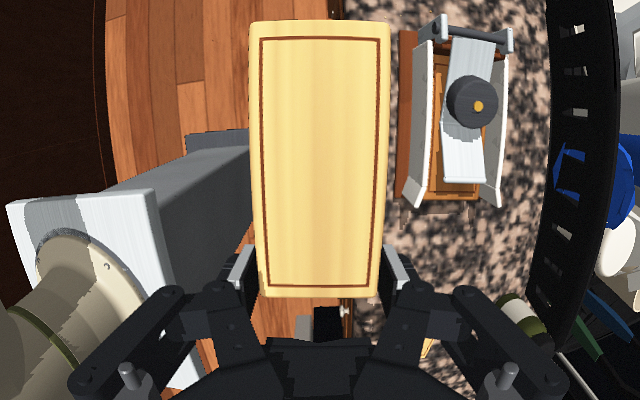

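The press is clear now: cheeks at columns 415-510, mouth flares at rows 180-205, hinge at rows 25-50, pile front edge at about (455,195). I'll measure it from the depth point cloud.

```bash
cat > m.py <<'E'
from h import *
D=np.load('pics/w3.npz');p,d=D['p'],D['d'];T=(R.from_quat(D['q']),D['pos'])
c=env.camera_params('wrist');M=c['tool_from_camera']
v,u=np.mgrid[10:220,395:520];x,y=u-c['cx'],v-c['cy'];r=np.hypot(x,y);a=r/c['fx']
z=d[10:220,395:520];k=z*np.tan(a)/r
C=np.stack([x*k,y*k,z],-1);W=T[0].apply((C@M[:3,:3].T+M[:3,3]).reshape(-1,3))+T[1]
px=p[10:220,395:520].reshape(-1,3).astype(int);ok=z.ravel()>0
yaw=np.radians(87);O=np.array([.4675,.211,0]);ex=np.array([np.cos(yaw),np.sin(yaw),0]);ey=np.array([-ex[1],ex[0],0])
L=np.stack([(W-O)@ex,(W-O)@ey,W[:,2]],1)*1000
print("z hist worktop",np.median(L[(L[:,2]<5)&ok][:,2]))
S=ok&(px.min(1)>150)&(abs(L[:,2]-54)<4)&(abs(L[:,1])>22)
for nm,s in(("L",1),("R",-1)):
    q=L[S&(s*L[:,1]>0)]
    for a0 in range(-75,80,10):
        b=q[(q[:,0]>=a0)&(q[:,0]<a0+10)]
        if len(b)>3: print(nm,a0+5,len(b),np.percentile(b[:,1],[3,50,97]).round(1),b[:,2].mean().round(1))
for nm,lo,hi in(("pile",30,38),("base",6,14)):
    q=L[ok&(L[:,2]>lo)&(L[:,2]<hi)&(px[:,0]>px[:,2]+40)]
    for a0 in range(-75,80,10):
        b=q[(q[:,0]>=a0)&(q[:,0]<a0+10)]
        if len(b)>3: print(nm,a0+5,len(b),np.percentile(b[:,1],[2,98]).round(1),b[:,2].mean().round(1))
    print(nm,"xmin",np.percentile(q[:,0],[0.5,2,4]).round(1))
E
python3 m.py
```

```text
z hist worktop 0.3722835910742739
L -60 62 [39.6 42.9 45.3] 53.9
L -50 73 [37.4 40.4 42.8] 53.5
L -40 65 [22.4 38.6 40.4] 54.2
L -30 65 [36.5 38.6 40.4] 53.9
L -20 74 [35.9 38.3 40.4] 53.9
L -10 61 [36.  38.6 40.2] 54.1
L 0 74 [36.  38.4 40.2] 53.9
L 10 69 [36.1 38.5 40.3] 54.0
L 20 68 [36.3 38.3 40.2] 54.1
L 30 72 [35.8 38.5 40.2] 54.2
L 40 72 [36.  38.6 40.1] 54.1
L 50 75 [35.8 38.5 40.2] 54.0
L 60 73 [36.1 38.5 40.2] 54.1
L 70 47 [35.9 38.3 40.1] 53.9
R -60 40 [-39.3 -37.3 -35.7] 54.1
R -50 52 [-38.3 -34.7 -31.9] 53.9
R -40 46 [-35.6 -33.3 -31.7] 53.8
R -30 49 [-35.8 -33.1 -31.8] 53.8
R -20 52 [-35.9 -33.1 -31.4] 54.1
R -10 54 [-35.8 -33.4 -31.4] 53.9
R 0 51 [-36.  -33.1 -31.1] 54.2
R 10 51 [-36.3 -33.6 -31.4] 54.0
R 20 52 [-35.8 -33.5 -31.7] 54.1
R 30 54 [-36.1 -33.4 -31.8] 53.8
R 40 51 [-35.7 -33.3 -31.3] 53.9
R 50 48 [-36.2 -33.8 -31.7] 53.9
R 60 50 [-36.4 -33.7 -31.9] 54.0
R 70 22 [-36.4 -34.3 -32.5] 53.9
pile -60 447 [-23.8  30.1] 34.4
pile -50 482 [-24.5  28.3] 34.5
pile -40 166 [14.5 28.7] 34.5
pile -30 156 [15.6 28.4] 34.5
pile -20 132 [17.1 28. ] 34.3
pile -10 142 [-26.   28.7] 34.4
pile 0 137 [-25.9  28.3] 34.4
pile 10 101 [20.6 28.3] 34.4
pile 20 112 [19.4 28.6] 34.5
pile 30 128 [18.2 28.1] 34.4
pile 40 141 [16.7 27.9] 34.5
pile 50 161 [15.3 28.1] 34.4
pile 60 169 [14.1 28. ] 34.4
pile 70 9 [14.1 27.2] 32.7
pile xmin [-62.7 -62.5 -61.3]
base -70 31 [-41.8  51.2] 10.4
base -60 79 [44.1 51.7] 10.4
base -50 120 [41.  51.9] 10.3
base -40 134 [40.6 51.7] 10.4
base -30 140 [40.5 51.7] 10.3
base -20 135 [40.2 51.6] 10.2
base -10 143 [39.8 52. ] 10.3
base 0 142 [40.1 51.7] 10.3
base 10 146 [40.  51.7] 10.3
base 20 143 [39.9 51.7] 10.3
base 30 141 [40.1 51.5] 10.3
base 40 141 [39.5 51.6] 10.3
base 50 145 [40.1 51.6] 10.3
base 60 143 [39.5 51.7] 10.3
base 70 143 [38.7 51.5] 10.2
base 80 189 [34.5 51.5] 10.2
base xmin [-66.9 -62.8 -57.2]
```

```bash
cat > b.py <<'E'
from h import *
D=np.load('pics/w3.npz');p,d=D['p'],D['d']
c=env.camera_params('wrist');M=c['tool_from_camera']
v,u=np.mgrid[5:320,235:405];x,y=u-c['cx'],v-c['cy'];r=np.hypot(x,y)+1e-9
z=d[5:320,235:405];k=z*np.tan(r/c['fx'])/r
L=((np.stack([x*k,y*k,z],-1)@M[:3,:3].T+M[:3,3]).reshape(-1,3))*1000
px=p[5:320,235:405].reshape(-1,3).astype(int)
q=L[(px[:,0]>px[:,2]+40)&(px[:,0]>180)&(L[:,2]<185)&(L[:,2]>140)]
print(len(q));A=np.c_[q[:,:2],np.ones(len(q))];print("plane z=ax+by+c",np.linalg.lstsq(A,q[:,2],rcond=None)[0].round(4))
print("x",np.percentile(q[:,0],[.2,1,50,99,99.8]).round(1))
print(cv2.minAreaRect(q[:,:2].astype(np.float32)))
for a in range(-10,115,15):
    b=q[(q[:,0]>a)&(q[:,0]<a+15)];print(a,np.percentile(b[:,1],[1,99]).round(1))
E
python3 b.py
```

```text
35021
plane z=ax+by+c [ 4.300000e-03 -5.000000e-04  1.578161e+02]
x [-14.9 -13.   56.1 111.2 112.3]
((48.78704071044922, -0.2944164276123047), (129.286865234375, 60.10232925415039), 0.26609674096107483)
-10 [-28.9  27.5]
5 [-29.4  27.8]
20 [-29.4  27.9]
35 [-29.2  28.1]
50 [-29.1  28.4]
65 [-29.1  28.4]
80 [-29.   28.4]
95 [-28.9  28.6]
110 [-28.5  28. ]
```

```bash
cat >> h.py <<'E'
O=np.array([.4654,.2135,0]);YAW=87.
ex=R.from_euler("z",YAW,degrees=True).apply([1,0,0]);ey=np.array([-ex[1],ex[0],0])
def gp(xp,yp,z):
    _,p,_=tool();print("press frame now",((p-O)@ex*1000).round(1),((p-O)@ey*1000).round(1),(p[2]*1000).round(1))
    w=O+xp/1000*ex+yp/1000*ey;go(w[0],w[1],z/1000,YAW)
E
python3 -c "
from h import *
gp(-190,-.4,225)"
```

```text
press frame now -63.1 121.1 319.2
t 5.85 p [0.3411 0.1568 0.3192] yaw 87.09 F [-0.2 -0.5 -0.9] w 0.058
shift [-127.1  121.4   94. ] rot [-0.0011 -0.0007  0.0016]
```

arm_command([
  [[-20, 15, 0, -0.001, -0.001, 0.002, -1], [-30, 25, 0, 0, 0, 0, -1], [-30, 30, 0, 0, 0, 0, -1], [-30, 30, 10, 0, 0, 0, -1], [-17, 21, 25, 0, 0, 0, -1], [0, 0, 30, 0, 0, 0, -1], [0, 0, 20, 0, 0, 0, -1], [0, 0, 8, 0, 0, 0, -1]],
])

```text
time_s: 6.65
eef_pos: [0.4548, 0.0231, 0.2243]
orientation: [-0.001, 0.726, 0.688, -0.001]
wrist_force: [-0.6, -0.4, -1.4]
gripper_width: 0.0584
```

arm_command([
  [[0, 0, 0, 0, 0, 0, -1], [0, 0, 0, 0, 0, 0, -1]],
])

```text
time_s: 6.85
eef_pos: [0.4554, 0.024, 0.227]
orientation: [0.001, 0.725, 0.688, 0.0]
wrist_force: [0.3, -0.1, -0.1]
gripper_width: 0.0584
```

```bash
python3 -c "
from h import *
gp(-158,-.4,207)"
```

```text
press frame now -189.8 0.1 227.0
t 6.85 p [0.4554 0.024  0.227 ] yaw 87.0 F [ 0.3 -0.1 -0.1] w 0.0584
shift [31.8  0.5 20. ] rot [ 0.0012  0.0004 -0.0001]
```

arm_command([
  [[0, 0.5, 10, 0.001, 0, 0, -1], [0, 0, 8, 0, 0, 0, -1], [0, 0, 2, 0, 0, 0, -1], [5, 0, 0, 0, 0, 0, -1], [10, 0, 0, 0, 0, 0, -1], [10, 0, 0, 0, 0, 0, -1], [7, 0, 0, 0, 0, 0, -1], [0, 0, 0, 0, 0, 0, -1]],
])

```text
time_s: 7.65
eef_pos: [0.4571, 0.0574, 0.2063]
orientation: [-0.0, 0.725, 0.689, -0.0]
wrist_force: [-1.1, 0.1, -1.1]
gripper_width: 0.0583
```

```bash
python3 -c "
from h import *
gp(-130,-.4,206)
p,d=env.camera('side');cv2.imwrite('pics/s2.png',cv2.resize(p[190:320,250:430,::-1],None,fx=4,fy=4,interpolation=2))"
```

```text
press frame now -156.3 0.1 206.3
t 7.65 p [0.4571 0.0574 0.2063] yaw 87.11 F [-1.1  0.1 -1.1] w 0.0583
shift [26.3  0.5  0.3] rot [-0.0009  0.0001  0.0019]
```

View pics/s2.png

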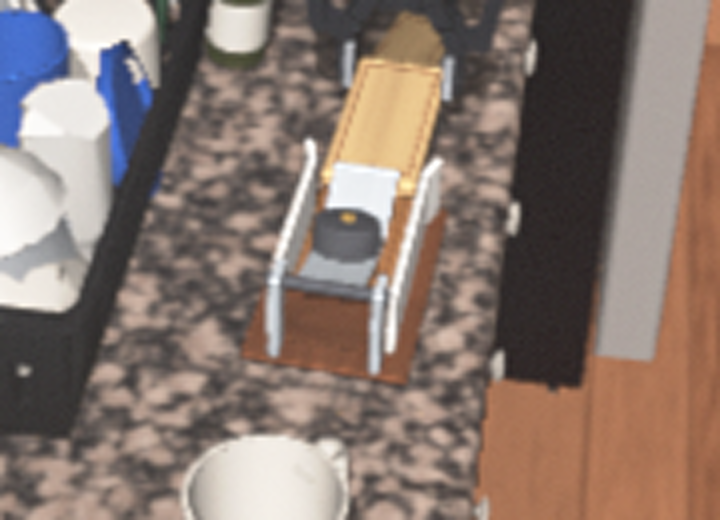

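The side view shows the board entering centred between the flares, with its front just at the lip (crop pixel 365,175). I'll lower slightly and slide in.

arm_command([
  [[5, 0.5, 1, 0, 0, 0.002, -1], [7, 0, 0.5, 0, 0, 0, -1], [7, 0, 0, 0, 0, 0, -1], [7, 0, 0, 0, 0, 0, -1], [7, 0, 0, 0, 0, 0, -1], [0, 0, 0, 0, 0, 0, -1]],
])

```text
time_s: 8.3
eef_pos: [0.4594, 0.0901, 0.2047]
orientation: [-0.0, 0.726, 0.688, -0.0]
wrist_force: [0.0, 1.1, -1.1]
gripper_width: 0.0579
```

```bash
python3 -c "
from h import *
gp(-83,-.4,204.5)"
```

```text
press frame now -123.6 -0.5 204.7
t 8.3 p [0.4594 0.0901 0.2047] yaw 86.95 F [ 0.   1.1 -1.1] w 0.0579
shift [40.6 -0.2  0.2] rot [-0.0009 -0.0002 -0.0009]
```

arm_command([
  [[6, 0, 0, 0, 0, 0, -1], [7, 0, 0, 0, 0, 0, -1], [7, 0, 0, 0, 0, 0, -1], [7, 0, 0, 0, 0, 0, -1], [0, 0, 0, 0, 0, 0, -1]],
])

```text
time_s: 8.8
eef_pos: [0.4608, 0.1172, 0.2046]
orientation: [-0.001, 0.726, 0.688, -0.0]
wrist_force: [0.4, 0.6, -1.9]
gripper_width: 0.0582
```

```bash
python3 -c "
from h import *
gp(-83,-.4,204.5)"
```

```text
press frame now -96.4 -0.5 204.6
t 8.8 p [0.4608 0.1172 0.2046] yaw 86.95 F [ 0.4  0.6 -1.9] w 0.0582
shift [13.4 -0.1  0.1] rot [-0.0011 -0.0006 -0.0009]
```

arm_command([
  [[6, 0, 0, 0, 0, 0, -1], [6, 0, 0, 0, 0, 0, -1], [0, 0, 0, 0, 0, 0, -1]],
])

```text
time_s: 9.1
eef_pos: [0.4615, 0.1289, 0.2046]
orientation: [-0.0, 0.726, 0.688, -0.0]
wrist_force: [-0.2, 1.5, -1.8]
gripper_width: 0.0585
```

```bash
python3 -c "
from h import *
gp(-83,-.4,204.5)
p,d=env.camera('wrist');cv2.imwrite('pics/w4.png',p[:,:,::-1])"
```

```text
press frame now -84.7 -0.6 204.6
t 9.1 p [0.4615 0.1289 0.2046] yaw 86.93 F [-0.2  1.5 -1.8] w 0.0585
shift [ 1.7 -0.2  0.1] rot [-0.001  -0.0004 -0.0013]
```

View pics/w4.png

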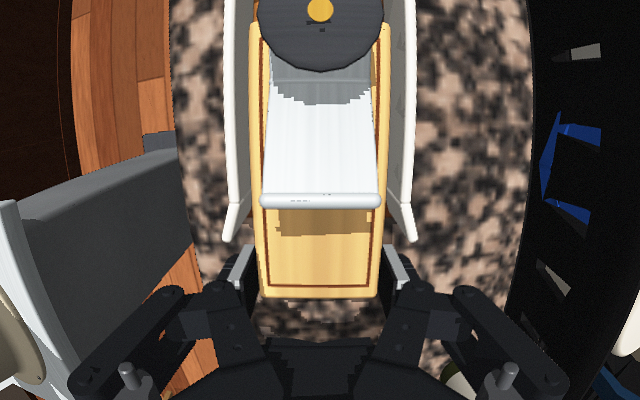

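The wrist view shows the board under the lip (row 200), centred between the cheeks, with the fingers just outside the flares at (235,265) and (395,265). Now I'll release, back off, shut the fingers and push on the end.

arm_command([
  [[0, 0, 0, 0, 0, 0, 0.3], [0, 0, 0, 0, 0, 0, 1], [0, 0, 0, 0, 0, 0, 1], [0, 0, -5, 0, 0, 0, 1], [0, 0, -20, 0, 0, 0, 1], [0, 0, -25, 0, 0, 0, 1], [-25, 0, 0, 0, 0, 0, -1], [-20, 0, 0, 0, 0, 0, -1]],
])

```text
time_s: 9.95
eef_pos: [0.4592, 0.0826, 0.2557]
orientation: [0.0, 0.726, 0.688, 0.0]
wrist_force: [0.3, -0.3, -0.8]
gripper_width: 0.0589
```

arm_command([
  [[0, 0, 0, 0, 0, 0, -1], [0, 0, 0, 0, 0, 0, -1], [0, 0, 0, 0, 0, 0, -1], [0, 0, 0, 0, 0, 0, -1]],
])

```text
time_s: 10.35
eef_pos: [0.4592, 0.0839, 0.2546]
orientation: [-0.0, 0.726, 0.688, -0.0]
wrist_force: [-0.2, 1.2, 0.2]
gripper_width: 0.0001
```

```bash
python3 -c "
from h import *
gp(-124,0,209)
p,d=env.camera('wrist');cv2.imwrite('pics/w5.png',p[:,:,::-1])"
```

```text
press frame now -129.8 -0.5 254.6
t 10.35 p [0.4592 0.0839 0.2546] yaw 86.96 F [-0.2  1.2  0.2] w 0.0001
shift [ 5.8 -0.5 45.6] rot [-0.0013  0.0001 -0.0007]
```

View pics/w5.png

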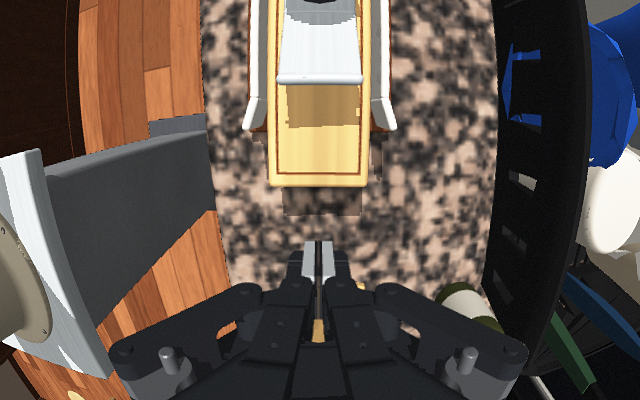

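The view shows the board released, flat and straight, with its rear end at row 185 and the closed fingers behind it at (318,260). I'll lower and push.

arm_command([
  [[0, -0.5, 15, -0.001, 0, -0.001, -1], [0, 0, 20, 0, 0, 0, -1], [0, 0, 10, 0, 0, 0, -1], [8, 0, 0, 0, 0, 0, -1], [8, 0, 0, 0, 0, 0, -1], [6, 0, 0, 0, 0, 0, -1], [6, 0, 0, 0, 0, 0, -1], [6, 0, 0, 0, 0, 0, -1]],
])

```text
time_s: 11.2
eef_pos: [0.4606, 0.1178, 0.2101]
orientation: [0.0, 0.725, 0.688, 0.0]
wrist_force: [0.2, -3.4, 2.3]
gripper_width: 0.0
```

```bash
python3 -c "
from h import *
gp(-76,0,209)"
```

```text
press frame now -95.9 -0.2 210.1
t 11.2 p [0.4606 0.1178 0.2101] yaw 86.98 F [ 0.2 -3.4  2.3] w 0.0
shift [19.9 -0.2  1.1] rot [ 0.0007  0.0004 -0.0003]
```

Contact: about 3.4 N against the push. I'll go on in small steps.

arm_command([
  [[5, 0, 0, 0, 0, 0, -1], [5, 0, 0, 0, 0, 0, -1], [4, 0, 0, 0, 0, 0, -1], [3, 0, 0, 0, 0, 0, -1], [0, 0, 0, 0, 0, 0, -1]],
])

```text
time_s: 11.7
eef_pos: [0.4613, 0.1346, 0.2096]
orientation: [-0.0, 0.726, 0.688, 0.0]
wrist_force: [-0.2, -0.2, 0.1]
gripper_width: 0.0002
```

```bash
python3 -c "
from h import *
gp(-76,0,209)"
```

```text
press frame now -79.0 -0.0 209.6
t 11.7 p [0.4613 0.1346 0.2096] yaw 86.97 F [-0.2 -0.2  0.1] w 0.0002
shift [ 3.  -0.   0.6] rot [-0.0003 -0.0003 -0.0006]
```

arm_command([
  [[1.5, 0, 0, 0, 0, 0, -1], [1.5, 0, 0, 0, 0, 0, -1], [0, 0, 0, 0, 0, 0, -1]],
])

```text
time_s: 12.0
eef_pos: [0.4615, 0.1366, 0.2095]
orientation: [0.0, 0.725, 0.688, -0.001]
wrist_force: [-0.0, -10.8, 0.6]
gripper_width: -0.0
```

arm_command([
  [[1, 0, 0, 0, 0, 0, -1], [0, 0, 0, 0, 0, 0, -1]],
])

```text
time_s: 12.2
eef_pos: [0.4617, 0.1369, 0.2095]
orientation: [0.001, 0.725, 0.688, -0.002]
wrist_force: [-1.1, -18.6, 2.9]
gripper_width: 0.0
```

arm_command([
  [[1, 0, 0, 0, 0, 0, -1], [0, 0, 0, 0, 0, 0, -1]],
])

```text
time_s: 12.4
eef_pos: [0.4617, 0.1373, 0.2095]
orientation: [0.001, 0.725, 0.689, -0.002]
wrist_force: [-2.0, -26.1, 3.1]
gripper_width: 0.0
```

The force climbs stiffly (11, 19, then 26 N) while the TCP stays at x_p ≈ -76, so the board is at the stop. I'll back off and look.

arm_command([
  [[-4, 0, 0, 0, 0, 0, -1], [-10, 0, 0, 0, 0, 0, -1], [-20, 0, 0, 0, 0, 0, -1], [-10, 0, -20, 0, 0, 0, -1], [0, 0, -30, 0, 0, 0, -1], [0, 0, -30, 0, 0, 0, -1], [0, -10, -10, 0, 0, 0, -1], [0, 0, 0, 0, 0, 0, -1]],
])

```text
time_s: 13.2
eef_pos: [0.4489, 0.0958, 0.3008]
orientation: [0.001, 0.726, 0.688, 0.001]
wrist_force: [-0.9, 0.3, 0.1]
gripper_width: 0.0003
```

arm_command([
  [[25, -30, 0, 0, 0, 0, -1], [35, -35, 0, 0, 0, 0, -1], [35, -30, 0, 0, 0, 0, -1], [10, -10, 0, 0, 0, 0, -1], [0, 0, 0, 0, 0, 0, -1], [0, 0, 0, 0, 0, 0, -1]],
])

```text
time_s: 13.8
eef_pos: [0.3504, 0.206, 0.2991]
orientation: [-0.0, 0.725, 0.688, -0.0]
wrist_force: [0.6, -0.0, 0.4]
gripper_width: -0.0002
```

```bash
cat > f.py <<'E'
from h import *
gp(0,0,300);T=tool()
p,d=env.camera('wrist');cv2.imwrite('pics/w6.png',p[:,:,::-1])
c=env.camera_params('wrist');M=c['tool_from_camera']
v,u=np.mgrid[0:400,0:640];x,y=u-c['cx'],v-c['cy'];r=np.hypot(x,y)+1e-9
k=d*np.tan(r/c['fx'])/r
W=T[0].apply((np.stack([x*k,y*k,d],-1)@M[:3,:3].T+M[:3,3]).reshape(-1,3))+T[1]
L=np.stack([(W-O)@ex,(W-O)@ey,W[:,2]],1)*1000;px=p.reshape(-1,3).astype(int)
for nm,lo,hi in(("board",43,50),("pile",30,38)):
    q=L[(d.ravel()>0)&(abs(L[:,0])<100)&(abs(L[:,1])<31.5)&(L[:,2]>lo)&(L[:,2]<hi)&(px[:,0]>px[:,2]+30)]
    print(nm,len(q))
    if len(q)<20: continue
    print("x",np.percentile(q[:,0],[1,99]).round(1))
    for a in range(-70,70,20):
        b=q[(q[:,0]>a)&(q[:,0]<a+20)]
        if len(b)>5: print(a,len(b),np.percentile(b[:,1],[1,99]).round(1),np.median(b[:,2]).round(1))
E
python3 f.py
```

```text
press frame now -13.5 114.4 299.1
t 13.8 p [0.3504 0.206  0.2991] yaw 86.98 F [ 0.6 -0.   0.4] w -0.0002
shift [ 13.6 114.4  -0.9] rot [-0.0007  0.0003 -0.0003]
board 3175
x [-65.5  62.4]
-70 622 [-25.7  30.2] 46.3
-50 505 [ 9.6 30.2] 46.4
-30 438 [-27.   30.3] 46.4
-10 386 [-27.6  30.4] 46.3
10 402 [17.2 30.2] 46.3
30 474 [-27.8  30. ] 46.3
50 348 [14.  29.9] 46.2
pile 0
```

View pics/w6.png

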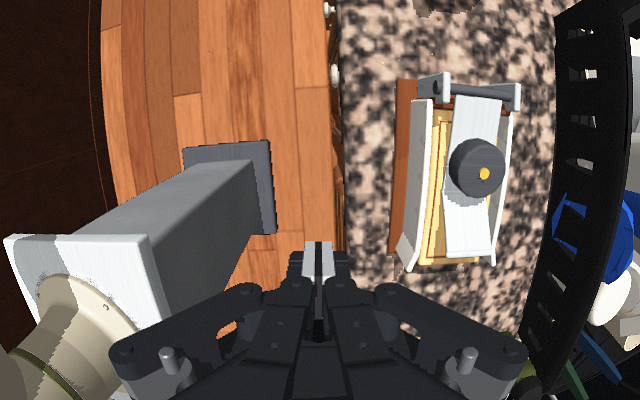

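The wrist view shows the board at columns 430-495, flat between the cheeks with the arm and weight (478,168) resting on it. I'll make a quick bystander check against the first top image, then hand in.

```bash
python3 -c "
from h import *
a=np.load('pics/top0.npz')['p'].astype(int);p,_=env.camera('top');b=p.astype(int)
for n,(u,v) in dict(mug=(169,224),salt=(419,191),spice=(338,191),coaster=(457,227),jar=(494,213),small=(341,232),bare=(404,238),press=(258,229)).items():
    print(n,abs(a-b)[v-14:v+14,u-16:u+16].mean().round(1))
cv2.imwrite('pics/top1.png',p[150:270,100:540,::-1])"
```

```text
mug 2.9
salt 3.5
spice 6.1
coaster 2.7
jar 2.6
small 2.6
bare 57.1
press 24.1
```

```bash
python3 -c "
import cv2,numpy as np
a=cv2.imread('pics/top0.png')[150:270,100:540];b=cv2.imread('pics/top1.png')
f=lambda i:cv2.resize(i[20:100,200:300],None,fx=4,fy=4,interpolation=2)
c=cv2.resize(b,(800,218));cv2.imwrite('pics/cmp.png',np.vstack([np.hstack([f(a),f(b)]),c]))"
```

```text
(no output)
```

View pics/cmp.png

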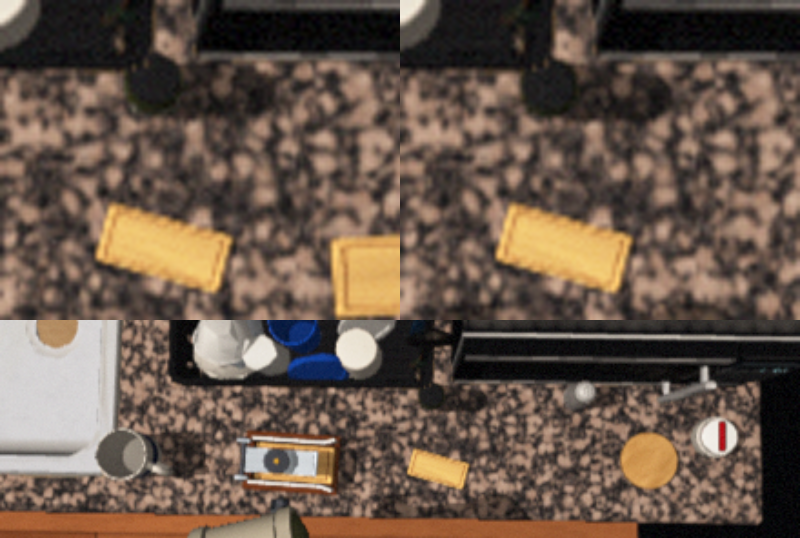

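The scene matches the start, except that the spice jar looks shifted by under a pixel. I'll quantify that and hand in.

```bash
python3 -c "
from h import *
a=cv2.imread('pics/top0.png')[150:270,100:540];b=cv2.imread('pics/top1.png')
for n,(u,v) in dict(spice=(238,41),salt=(319,41),mug=(69,74)).items():
    f=lambda i:cv2.resize(cv2.cvtColor(i,6),None,fx=8,fy=8,interpolation=2)
    t=f(a[v-9:v+10,u-9:u+10]);r=cv2.matchTemplate(f(b[v-13:v+14,u-13:u+14]),t,5);m=cv2.minMaxLoc(r)
    print(n,m[1],(np.array(m[3])-32)/8)
env.hand_in()"
```

```text
spice 0.9230878949165344 [-0.5    0.625]
salt 0.9975036978721619 [0. 0.]
mug 0.9939456582069397 [-0.125  0.   ]
the job is handed in; nothing more can be done
```

The larger light board is in the press on top of the two darker boards, pushed home against the stop, with the weighted arm resting on it. One check disagreed: the spice jar may have shifted slightly. I handed the job in at about 14 s, with the robot clear of everything.

I gripped the board near its rear end, slid it in under the arm, released it, and pushed on its end with the fingers shut. The push force climbed stiffly to 26 N with almost no further movement, so it was at the stop.

**Board:** the last wrist depth check put its outer end at -65.5 mm (target -65). Its top is level at 46.3 mm, and it is centred to about 0.2 mm with about 0.15° of yaw. The darker boards could not be measured again because the light board now covers them.

**Bystanders:** the mug, salt shaker and coaster look unchanged. The spice jar's patch in the top view matched less well (0.92) and appeared shifted by about 0.8 pixel, roughly 2 mm. No contact force showed on the wrist at the end of any move. A changed shadow or reflection could explain it, but I can't rule out a slight shift.

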